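# Put the bench kit back in its fitted holders

## Robot

A 6-joint arm with a two-finger parallel gripper is mounted at the origin on a cart in front of the work surface, level with it; the furniture and walls round the work are solid. World frame = base frame: x ahead of the robot, y to its left, z up, the work surface at z = 0. Lengths are in m, angles in rad, forces in N, time in s.
With the tool pointing down it reaches from about 0.35 to 0.95 m from the base axis. Payload 17.4 kg.
Tool frame: the origin (TCP) lies at the very end of the fingers, on their centre line; the grasp point (between the pads) lies 19 mm behind it (robot.grasp_offset is the distance from the TCP to the grasp point, in m); z points along the fingers, y is the line along which they close (so a half turn about z gives the same grasp; the last joint's range is limited). The gripper opens to 93 mm and grips with 3 to 60 N. Pads are 15 mm wide; open, the fingers measure 128 mm over their backs; the gripper's body (75 mm by 188 mm) begins 65 mm behind the grasp point.
Start: joints at [-0.038, 0.116, 1.442, -0, 1.584, -0.038], TCP at [0.675, -0, 0.219] pointing down, gripper open.
Joint ranges: [-2.83, 2.83], [-0.83, 2.19], [0.07, 2.5], [-1.14, 4.28], [0.01, 3], [-2.97, 2.97]. Speed limits (rad/s): [1.89, 1.89, 2.22, 3.14, 3.14, 3.14].

## Interface

Orientations are given as [roll, pitch, yaw] about the fixed x, y, z axes, in that order (R = Rz(yaw) Ry(pitch) Rx(roll)).
In Python, from bench import robot gives the robot as it stands. The module is installed in compiled form; this text tells all that it offers. Calls block until the motion is done:
- robot.reach(position, orientation): joint-space move of the TCP to a pose.
- robot.move_l(position, ori=None, vel=0.15): straight line of the TCP; ori=None keeps the orientation; vel is the mean speed in m/s.
- robot.move_joints(angles): joint-space move.
- robot.move_gripper(opening): opening from 0.0 (shut) to 1.0 (fully open); the grip force is fixed at half the most; returns when the fingers have stopped.
- robot.wait(seconds).
- robot.inverse_kinematics(position, orientation): joint angles nearest the present ones, or None.
- robot.get_obs(): the state.
- robot.read_camera(name): name is "scene" or "side" or "wrist"; returns (picture, depth): 400x640x3 uint8, blue, green, red; 400x640 float32, m along the optical axis (not along the pixel's ray), 0 where there is no reading.
- robot.calibration(name): a dict with "intrinsics" (3x3 intrinsics, pixels), "world_from_camera" (4x4, takes a point from camera to world coordinates); the wrist camera has in their place "tool_from_camera" (4x4, takes a point from camera to tool coordinates, whose origin is the TCP and whose axes are the flange's). Camera axes: x right, y down, z forward; pixel columns grow to the right and rows downward; lengths in m; the calibration is good to about 2 mm. A picture is of the moment at which its call begins: read the wrist's pose just before it. calibration takes no time and is no camera call.
A pose or a line that the arm cannot do raises robot.PlanningError and nothing moves.
- robot.sign_off(): hands the job in; it is judged then, once.
The state is a dict: "time": time; "joint_positions": joint angles; "qd": joint speeds; "tau": joint torques, N m; "ee_pos": TCP position; "tcp_rot": TCP orientation; "wrist_force": force on the tool from outside, world axes, zero at the start; "torque": the same for the moment, N m; "width": opening from 0.0 (shut) to 1.0 (fully open); "grasp_force": force on a finger pad.
Only numpy, scipy, OpenCV 4.12 (cv2) and the standard library are available. Lean on these libraries where they do the work, as an engineer would, in place of code of your own. Each camera call takes 0.05 s, during which the arm holds its last target. There are 200 camera calls.

## Task

Put the four things that lie about on the bench right in front of the robot, the timer, the petri dish, the dropper bottle and the marker, each into the holder whose outline matches it in shape and size: lying or standing flat on the holder's floor, inside the rim, the bottle upright and the marker lengthwise in the long holder. Keep the bottle upright on the way, and leave the glass flask and the grey foam cup standing where they are.

Things in the scene. Friction and masses are not known exactly. Their poses are not given: they have to be found in the camera images.
- timer: White square bench timer with a display, 66 x 66 mm, 18 mm high, loose and lying flat, about 75 g. Origin: centre of its underside; x and y along its sides, z up. Grip it across two opposite sides. Any of its four quarter turns may face any way in the holder.
- petri_dish: Round lidded petri dish with beige content, 58 mm diameter where it is gripped (61 mm over all), 14 mm high, loose and lying flat, about 18 g. Origin: centre of its underside; z up. Its turn does not matter.
- dropper_bottle: Amber dropper bottle standing upright near the holders (not one of those far off at the left end of the bench), 107 mm high, about 70 g: body 36 mm diameter up to 66 mm, black collar 19 mm diameter from 64 to 77 mm, black rubber teat 12 mm diameter from 77 mm to the top (firm, may be gripped). Origin: centre of its underside; z up. Its turn does not matter.
- marker: Felt marker, white barrel and black cap, 134 mm long, 12 mm diameter, lying on the bench, about 12 g; it does not roll. Origin: centre of its underside; y along its length, z up. Grip it across its middle, 10 mm wide and 11 mm high there. Either end may lie either way in the holder.
- square_holder: Low square tray, 92 x 92 mm outside, 82 x 82 mm inside. It is fixed to the bench, black rim and grey floor like the other three holders; rim top 6 mm and inner floor 2 mm above the bench, rim 5 mm wide. Origin: centre of its underside, on the bench; z up. x and y along its sides.
- wide_round_holder: Low round tray, 87 mm outside and 77 mm inside diameter. It is fixed to the bench, black rim and grey floor like the other three holders; rim top 6 mm and inner floor 2 mm above the bench, rim 5 mm wide. Origin: centre of its underside, on the bench; z up.
- small_round_holder: Low round tray, 62 mm outside and 52 mm inside diameter. It is fixed to the bench, black rim and grey floor like the other three holders; rim top 6 mm and inner floor 2 mm above the bench, rim 5 mm wide. Origin: centre of its underside, on the bench; z up.
- long_holder: Low long narrow tray, 38 x 160 mm outside, 28 x 150 mm inside. It is fixed to the bench, black rim and grey floor like the other three holders; rim top 6 mm and inner floor 2 mm above the bench, rim 5 mm wide. Origin: centre of its underside, on the bench; z up. y along its length.
- flask: Small clear glass conical flask, 64 mm diameter at the foot, 108 mm high, loose: a bystander that must stay put. Origin: centre of its underside.
- foam_cup: Grey speckled square foam cup with a round pocket, 54 x 54 mm, 34 mm high, loose and light: a bystander that must stay put. Origin: centre of its underside.

How it is judged:
At the end, for the whole second after the job is handed in: Timer in the square, petri dish in the wide round, bottle upright in the small round, marker lengthwise (0.15 rad) in the long holder: each at rest and level (0.08 rad) on the holder's floor (within 2.5 mm), its centre within 14 mm of the holder's centre (horizontal distance between timer and square_holder below 0.014 m and z of timer in the frame of square_holder below 0.0045 m and linear speed of each of timer, petri_dish, dropper_bottle, marker below 0.02 m/s and angular speed of each of timer, petri_dish, dropper_bottle, marker below 0.3 rad/s and angle between each of timer, petri_dish, dropper_bottle, marker's own z axis and vertical below 0.08 rad and horizontal distance between petri_dish and wide_round_holder below 0.014 m and z of petri_dish in the frame of wide_round_holder below 0.0045 m and horizontal distance between dropper_bottle and small_round_holder below 0.014 m and z of dropper_bottle in the frame of small_round_holder below 0.0045 m and horizontal distance between marker and long_holder below 0.014 m and z of marker in the frame of long_holder below 0.0045 m and angle between the y axis of marker and the y axis of long_holder, either way round below 0.15 rad); the robot touches nothing.
It fails at once if the glass flask is pushed more than 25 mm or tipped (distance of flask from where it was at the start of the episode above 0.025 m or angle between flask's own z axis and vertical above 0.3 rad).
It fails at once if the foam cup is pushed more than 25 mm or tipped (distance of foam_cup from where it was at the start of the episode above 0.025 m or angle between foam_cup's own z axis and vertical above 0.3 rad).
It fails at once if the dropper bottle is tipped over (angle between dropper_bottle's own z axis and vertical above 0.7 rad).
It also fails if it takes over 112 s, if anything falls off the work surface, if the arm or the gripper's body presses on something with over 40 N, if the wrist force passes 120 N, or if a joint passes its speed limit or range.

## Working session

There is one attempt and no reset: what is moved stays moved. The work goes in short steps, each a Python script; the robot and the scene stay as the last script left them, time stands still between calls to the robot, and variables do not carry over. Pictures are saved under pics/ and viewed, at most 14 in all, crops included, and the job is handed in when it is done.

```bash
mkdir -p pics
cat > h.py <<'E'
from bench import robot
import numpy as np, cv2
def snap(n,f):
    o=robot.get_obs(); p,d=robot.read_camera(n); cv2.imwrite(f'pics/{f}.png',p); np.savez(f'pics/{f}.npz',d=d,p=np.array(o['ee_pos']),r=np.array(o['tcp_rot'])); return p,d,o
E
python3 - <<'E'
from h import *
for n in("scene","side","wrist"):
    p,d,o=snap(n,n+'0'); print(n,robot.calibration(n))
print(o)
E
```

```text
scene {'intrinsics': array([[417.96930758,   0.        , 329.10693561],
       [  0.        , 417.96930758, 190.10247907],
       [  0.        ,   0.        ,   1.        ]]), 'world_from_camera': array([[ 0.80738778, -0.40196246,  0.43191568,  0.01658617],
       [-0.5898633 , -0.53296744,  0.60663581, -0.69384175],
       [-0.01364782, -0.74456155, -0.66741429,  0.81190251],
       [ 0.        ,  0.        ,  0.        ,  1.        ]])}
side {'intrinsics': array([[487.61399472,   0.        , 322.34311149],
       [  0.        , 487.61399472, 198.67266626],
       [  0.        ,   0.        ,   1.        ]]), 'world_from_camera': array([[-0.99933075,  0.01004334, -0.03517374,  0.57476638],
       [ 0.03437327,  0.58672196, -0.8090586 ,  0.91352182],
       [ 0.01251156, -0.80972617, -0.58667452,  0.67886244],
       [ 0.        ,  0.        ,  0.        ,  1.        ]])}
wrist {'intrinsics': array([[357.25205189,   0.        , 321.09390967],
       [  0.        , 357.25205189, 201.61598681],
       [  0.        ,   0.        ,   1.        ]]), 'tool_from_camera': array([[-1.24777355
[... 309 characters left out ...]
00000e+00]])}
{'time': 0.1, 'joint_positions': array([-3.78236619e-02,  1.16467558e-01,  1.44214176e+00,  1.71458803e-05,
        1.58400072e+00, -3.78140364e-02]), 'qd': array([ 0.00115465, -0.0017488 , -0.00122607,  0.00092044, -0.0009481 ,
        0.00083489]), 'tau': array([ 3.09313356e-03, -7.22894382e+01, -6.23865938e+01,  7.81798759e-02,
        2.28431396e-02, -1.37065126e-04]), 'ee_pos': array([ 6.74839646e-01, -1.36469760e-05,  2.17994293e-01]), 'tcp_rot': array([-3.14057665e+00, -5.55945360e-05,  1.57078689e+00]), 'wrist_force': array([ 0.15908398, -0.30157316, -0.68406741]), 'torque': array([-0.07162907, -0.00476862,  0.035883  ]), 'grasp_force': 0.0, 'width': 0.9973912563589079}
```

View pics/scene0.png

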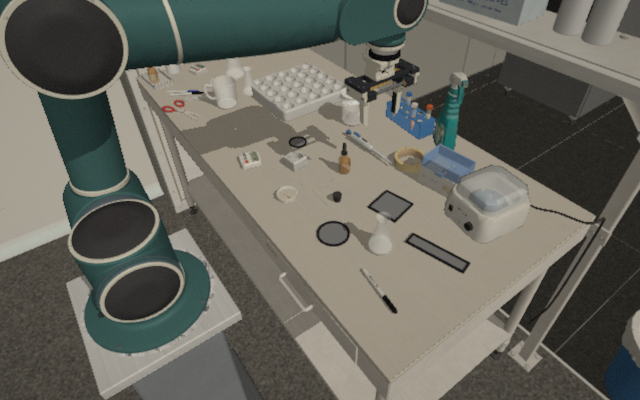

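View pics/wrist0.png

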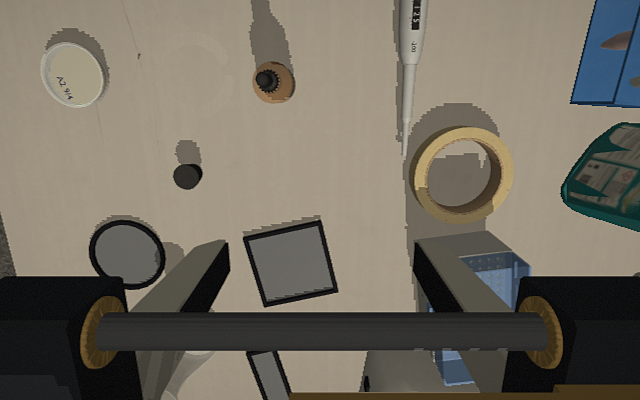

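The scene shows the timer (249,160), foam cup (295,160), dish (287,195), bottle (344,160), wide round (333,233), square (390,206), flask (380,240), long holder (436,252) and marker (378,290). What looks like the small round is at (299,142), and there is a loose black stopper at (337,197). The wrist view shows the dish, bottle, wide round and square.

```bash
python3 - <<'E'
import cv2,numpy as np
p=cv2.imread('pics/scene0.png');cv2.imwrite('pics/c1.png',cv2.resize(p[125:320,220:480],None,fx=3,fy=3,interpolation=cv2.INTER_CUBIC))
E
cat >> h.py <<'E'
from scipy.spatial.transform import Rotation as Ro
def w2p(uv,f,cam='wrist',z=None):
    """pixel -> world; z given: intersect plane z, else depth"""
    c=robot.calibration(cam); n=np.load(f'pics/{f}.npz')
    if cam=='wrist':
        T=np.eye(4);T[:3,:3]=Ro.from_euler('xyz',n['r']).as_matrix();T[:3,3]=n['p'];T=T@c['tool_from_camera']
    else:T=c['world_from_camera']
    r=T[:3,:3]@np.linalg.solve(c['intrinsics'],[uv[0],uv[1],1])
    s=n['d'][int(uv[1]),int(uv[0])] if z is None else (z-T[2,3])/r[2]
    return (T[:3,3]+s*r).round(4)
E
python3 - <<'E'
from h import *
for n,uv,z in [('timer',(249,160),.018),('cup',(295,160),.034),('dish',(287,195),.014),('bottle',(345,172),0),('stopper',(337,197),.02),('wide',(333,233),.006),('square',(390,206),.006),('flask',(380,248),.01),('long',(436,252),.006),('marker',(378,290),.011),('small?',(299,142),.006)]:
    print(n,w2p(uv,'scene0','scene',z),w2p(uv,'scene0','scene'))
print('wrist')
for n,uv,z in [('dish',(74,74),.014),('teat',(266,79),.1),('stopper',(188,176),None),('wide',(127,254),.004),('sq',(290,262),.004)]:
    print(n,w2p(uv,'wrist0',z=z),w2p(uv,'wrist0'))
E
```

```text
timer [0.4142 0.2909 0.018 ] [0.4159 0.2951 0.0146]
cup [0.5181 0.1862 0.034 ] [0.5352 0.2163 0.0074]
dish [0.4256 0.0864 0.014 ] [0.4263 0.0877 0.0126]
bottle [0.6297 0.0818 0.    ] [0.6227 0.0729 0.0093]
stopper [ 0.5296 -0.0106  0.02  ] [ 0.5276 -0.0133  0.0232]
wide [ 0.4479 -0.1019  0.006 ] [ 0.4529 -0.0951 -0.0033]
square [ 0.6337 -0.1158  0.006 ] [ 0.6401 -0.1098 -0.0023]
flask [ 0.5094 -0.2151  0.01  ] [ 0.4983 -0.2259  0.0281]
long [ 0.6138 -0.3051  0.006 ] [ 0.619  -0.3017 -0.001 ]
marker [ 0.4235 -0.3059  0.011 ] [ 0.4253 -0.3042  0.0074]
small? [0.5995 0.2921 0.006 ] [ 6.040e-01  2.998e-01 -3.000e-04]
wrist
dish [0.4336 0.1007 0.014 ] [0.4347 0.1006 0.0157]
teat [0.6338 0.0911 0.1   ] [0.6343 0.091  0.1029]
stopper [0.5387 0.0012 0.0246] [0.5387 0.0012 0.0246]
wide [ 0.451  -0.0947  0.004 ] [ 0.4502 -0.0953  0.0028]
sq [ 0.6389 -0.1049  0.004 ] [ 0.6387 -0.1058  0.0021]
```

View pics/c1.png

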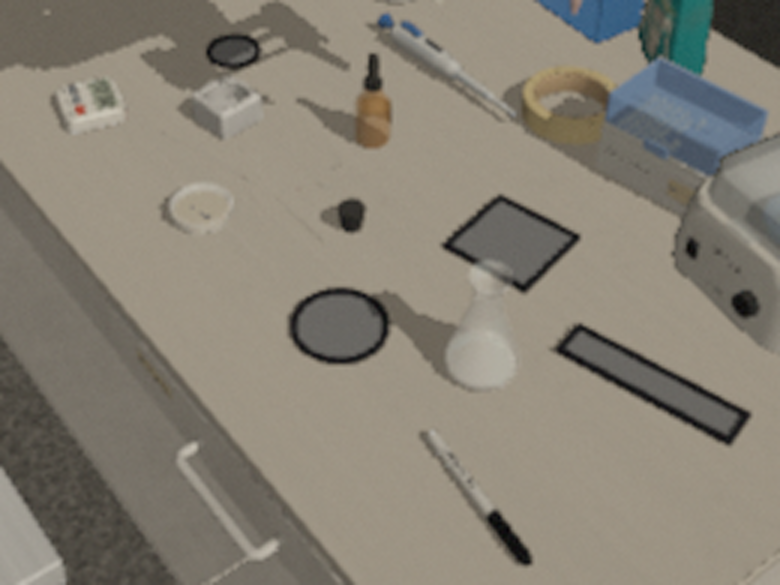

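View pics/side0.png

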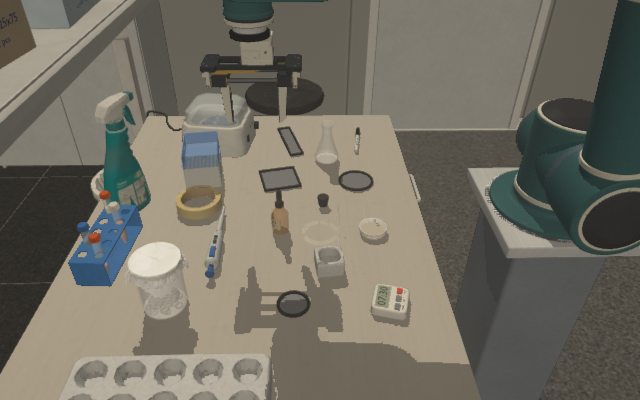

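The enlarged crop and the side view confirm the layout, with the small round holder at side (293,303). There is also a flat glass ring on the bench near (0.53,0.11). Next I take close looks at the right and left ends.

Run:
```python
from h import *
o=[-np.pi,0,np.pi/2]
for f,p in(('B',[.53,-.36,.25]),('A',[.52,.2,.25])):
    robot.reach(p,o); robot.wait(.2); x=snap('wrist',f)[2]; print(x['time'],x['ee_pos'])
```

```text
1.8 [ 0.53052366 -0.35927181  0.24987225]
4.0667 [0.52024142 0.19951494 0.24993699]
```

View pics/A.png

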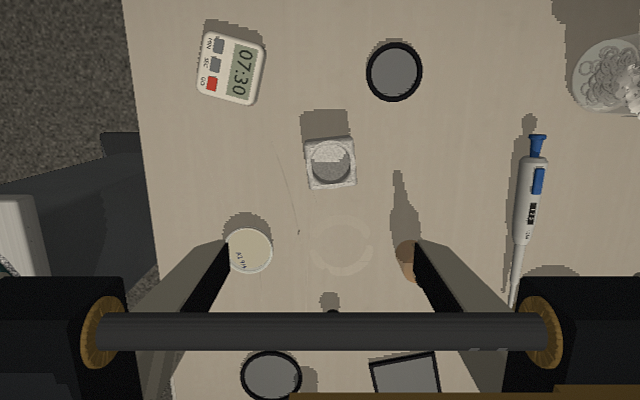

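View pics/B.png

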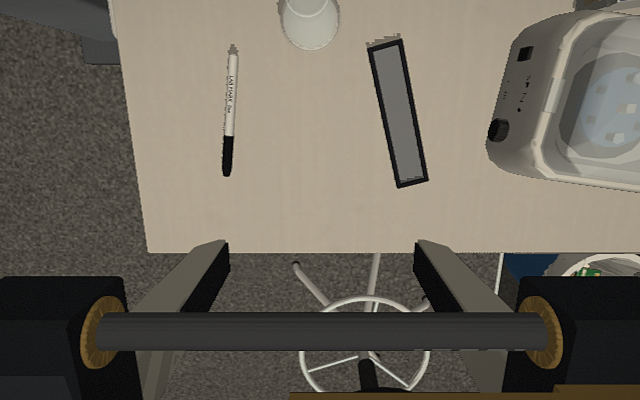

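A shows the timer with corners (208,30), (266,44), (255,105) and (197,92). The small round is at (394,71), the cup at (330,160) and the dish at (250,250). B shows the marker from (234,53) to (227,176), the long holder with corners (367,46), (402,39), (429,180) and (400,188), and the flask foot around (311,20).

Run:
```python
from h import *
P=lambda f,z,*uv:[w2p(u,f,z=z) for u in uv]
def rep(n,l): 
    l=np.array(l);print(n,'mean',l.mean(0).round(4));print('  sides',[(np.linalg.norm(d).round(4),np.degrees(np.arctan2(d[1],d[0])).round(1)) for d in np.diff(l,axis=0)])
rep('timer',P('A',.016,(208,30),(266,44),(255,105),(197,92)))
rep('small',P('A',.005,(394,41),(394,101))); rep('small',P('A',.005,(366,71),(422,71)))
rep('cup',P('A',.034,(303,141),(354,136),(357,183),(308,189)))
rep('dish',P('A',.014,(228,250),(272,250)))
rep('dish0',P('wrist0',.014,(40,74),(106,77)));rep('dish0',P('wrist0',.014,(74,42),(74,107)))
rep('long',P('B',.006,(367,46),(402,39),(429,180),(400,188),(367,46))[:4])
rep('marker',P('B',.006,(234,53),(227,176)))
rep('flask',P('B',.01,(283,20),(340,20)));print(P('B',.0,(311,49)))
rep('square',P('wrist0',.006,(243,238),(321,221),(338,290),(265,306)))
rep('wide',P('wrist0',.006,(89,254),(165,254)));rep('wide',P('wrist0',.006,(127,219),(127,290)))
print('flask top scene',[w2p((x/3+220,y/3+125),'scene0','scene',z=z) for x,y,z in((491,276,.108),(481,365,.0))])
for f,u in(('A',(231,68)),('A',(394,71)),('B',(232,90)),('wrist0',(74,74)),('A',(394,44))):print(w2p(u,f))
```

```text
timer mean [0.4266 0.3076 0.016 ]
  sides [(np.float64(0.0603), np.float64(-12.7)), (np.float64(0.0626), np.float64(-103.5)), (np.float64(0.0629), np.float64(167.5))]
small mean [0.5998 0.3048 0.005 ]
  sides [(np.float64(0.0614), np.float64(-86.9))]
small mean [0.5998 0.3055 0.005 ]
  sides [(np.float64(0.0607), np.float64(-0.2))]
cup mean [0.5308 0.2105 0.034 ]
  sides [(np.float64(0.0541), np.float64(5.4)), (np.float64(0.051), np.float64(-84.9)), (np.float64(0.0542), np.float64(-172.9))]
dish mean [0.434  0.1003 0.014 ]
  sides [(np.float64(0.0535), np.float64(-0.1))]
dish0 mean [0.4324 0.0993 0.014 ]
  sides [(np.float64(0.0642), np.float64(-2.5))]
dish0 mean [0.4334 0.0995 0.014 ]
  sides [(np.float64(0.0611), np.float64(-100.9))]
long mean [ 0.6194 -0.3015  0.006 ]
  sides [(np.float64(0.0373), np.float64(10.6)), (np.float64(0.1576), np.float64(-74.9)), (np.float64(0.0348), np.float64(-164.0))]
marker mean [ 0.4296 -0.3019  0.006 ]
  sides [(np.float64(0.1347), np.float64(-97.3))]
flask mean [ 0.5211 -0.2039  0.01  ]
  sides [(np.float64(0.0588), np.float64(0.0))]
[array([ 0.5201, -0.2303,  0.    ])]
square mean [ 0.641  -0.1075  0.006 ]
  sides [(np.float64(0.0906), np.float64(12.9)), (np.float64(0.0885), np.float64(-76.9)), (np.float64(0.0899), np.float64(-166.2))]
wide mean [ 0.4522 -0.0938  0.006 ]
  sides [(np.float64(0.0873), np.float64(-0.1))]
wide mean [ 0.4519 -0.0958  0.006 ]
  sides [(np.float64(0.0895), np.float64(-98.5))]
flask top scene [array([ 0.5186, -0.2076,  0.108 ]), array([ 0.5191, -0.2064,  0.    ])]
[0.4266 0.3079 0.0181]
[0.6004 0.3057 0.0023]
[ 0.4347 -0.2729  0.0114]
[0.4347 0.1006 0.0157]
[0.5982 0.3324 0.0062]
```

```bash
cat >> h.py <<'E'
PICK=dict(timer=((.427,.308,.008),167.2,.0),bottle=((.634,.091,.035),90,0),dish=((.4335,.100,.006),135,0),marker=((.4296,-.302,.004),82.7,0))
PLACE=dict(timer=((.641,-.1075,.011),193.1),bottle=((.600,.305,.0375),90),dish=((.452,-.095,.0088),135),marker=((.6194,-.3015,.0072),105))
ori=lambda y:[np.pi,0,np.radians(y)]
E
python3 - <<'E'
from h import *
for D in(PICK,PLACE):
  for k,v in D.items():
    for y in(v[1],v[1]-180):
      q=robot.inverse_kinematics(v[0],ori(y)); print(k,y,None if q is None else np.round(q,2))
c=robot.calibration('scene');K=c['intrinsics'];T=c['world_from_camera']
d=np.load('pics/scene0.npz')['d'];v,u=np.mgrid[:400,:640]
X=np.stack([(u-K[0,2])/K[0,0]*d,(v-K[1,2])/K[1,1]*d,d],-1)@T[:3,:3].T+T[:3,3]
X=X[(d>0)]
for n,(a,b,e,f) in dict(sq=(.52,.85,-.22,0),long=(.62,.85,-.42,-.2)).items():
    m=(X[:,0]>a)&(X[:,0]<b)&(X[:,1]>e)&(X[:,1]<f)&(X[:,2]<.4)
    for y in np.arange(e,f,.04):
        s=X[m&(X[:,1]>=y)&(X[:,1]<y+.04)&(X[:,0]>.64)]
        for h in(.03,.08,.12):
            t=s[s[:,2]>h]; print(n,y.round(2),h,'minx',t[:,0].min().round(3) if len(t) else None,'maxz',t[:,2].max().round(3) if len(t) else None)
E
```

```text
timer 167.2 [ 0.58 -0.07  1.98  0.    1.23 -0.77]
timer -12.800000000000011 [ 0.58 -0.07  1.98 -0.    1.23  2.37]
bottle 90 [ 0.1   0.15  1.71 -0.    1.28  0.1 ]
bottle -90 None
dish 135 [ 0.17 -0.26  2.15  0.    1.25 -0.62]
dish -45 [ 0.17 -0.26  2.15 -0.    1.25  2.53]
marker 82.7 [-0.66 -0.06  1.99  0.    1.22 -0.53]
marker -97.3 [-0.66 -0.06  1.99 -0.    1.22  2.61]
timer 193.1 [-0.21  0.19  1.7   0.    1.25 -2.  ]
timer 13.099999999999994 [-0.21  0.19  1.7  -0.    1.25  1.14]
bottle 90 [ 0.43  0.21  1.63 -0.    1.3   0.43]
bottle -90 [ 0.43  0.21  1.63  0.    1.3  -2.71]
dish 135 [-0.26 -0.22  2.12  0.    1.25 -1.05]
dish -45 [-0.26 -0.22  2.12 -0.    1.25  2.09]
marker 105 [-0.49  0.27  1.61  0.    1.25 -0.75]
marker -75 [-0.49  0.27  1.61 -0.    1.25  2.39]
sq -0.22 0.03 minx 0.736 maxz 0.094
sq -0.22 0.08 minx 0.749 maxz 0.094
sq -0.22 0.12 minx None maxz None
sq -0.18 0.03 minx 0.784 maxz 0.094
sq -0.18 0.08 minx 0.787 maxz 0.094
sq -0.18 0.12 minx None maxz None
sq -0.14 0.03 minx 0.779 maxz 0.094
sq -0.14 0.08 minx 0.784 maxz 0.094
sq -0.14 0.12 minx None maxz None
sq -0.1
[... 262 characters left out ...]
q -0.02 0.12 minx 0.64 maxz 0.4
long -0.42 0.03 minx None maxz None
long -0.42 0.08 minx None maxz None
long -0.42 0.12 minx None maxz None
long -0.38 0.03 minx 0.716 maxz 0.128
long -0.38 0.08 minx 0.727 maxz 0.128
long -0.38 0.12 minx 0.753 maxz 0.128
long -0.34 0.03 minx 0.702 maxz 0.13
long -0.34 0.08 minx 0.722 maxz 0.13
long -0.34 0.12 minx 0.738 maxz 0.13
long -0.3 0.03 minx 0.718 maxz 0.132
long -0.3 0.08 minx 0.724 maxz 0.132
long -0.3 0.12 minx 0.74 maxz 0.132
long -0.26 0.03 minx 0.723 maxz 0.131
long -0.26 0.08 minx 0.731 maxz 0.131
long -0.26 0.12 minx 0.749 maxz 0.131
long -0.22 0.03 minx 0.736 maxz 0.088
long -0.22 0.08 minx 0.749 maxz 0.088
long -0.22 0.12 minx None maxz None
```

```bash
cat >> h.py <<'E'
def pick(k,up=.2,dz=.06):
    p,y,_=PICK[k]; a=lambda h:[p[0],p[1],h]
    robot.reach(a(p[2]+up*.6),ori(y)); robot.move_l(a(p[2]),vel=.12); robot.move_gripper(0)
    o=robot.get_obs(); print(k,'w',round(o['width']*93,1),'f',o['grasp_force'],o['wrist_force'].round(1))
    robot.move_l(a(p[2]+dz),vel=.12); robot.move_l(a(up),vel=.25)
def place(k,up=.2,op=1.):
    p,y=PLACE[k]; a=lambda h:[p[0],p[1],h]
    robot.reach(a(up),ori(y)); print(' carried w',round(robot.get_obs()['width']*93,1))
    robot.move_l(a(p[2]+.03),vel=.2); robot.move_l(a(p[2]),vel=.05); robot.wait(.2)
    print(' down',robot.get_obs()['ee_pos'].round(4),robot.get_obs()['wrist_force'].round(1)); robot.move_gripper(op); robot.move_l(a(up),vel=.2); print(' t',robot.get_obs()['time'])
E
python3 - <<'E'
from h import *
pick('timer'); place('timer')
E
```

```text
timer w 65.7 f 29.882744550704956 [-0.7 -1.3  3.2]
 carried w 65.4
 down [ 0.641  -0.1075  0.011 ] [ 0.3  0.5 -0.8]
 t 13.5167
```

Run:
```python
from h import *
pick('bottle'); place('bottle'); snap('wrist','C')
pick('dish'); place('dish'); snap('wrist','D')
robot.reach([.4296,-.36,.2],ori(90)); robot.wait(.1); snap('wrist','E'); print(robot.get_obs()['time'])
```

```text
bottle w 35.4 f 29.993490278720856 [ 0.5 -0.2  0.2]
 carried w 35.4
 down [0.6    0.305  0.0374] [ 0.5 -0.  -1.3]
 t 23.2833
dish w 56.5 f 30.000462234020233 [ 0.7 -0.   2.2]
 carried w 56.8
 down [ 0.452  -0.095   0.0088] [-0.4  0.1 -0.1]
 t 32.15
33.3833
```

View pics/D.png

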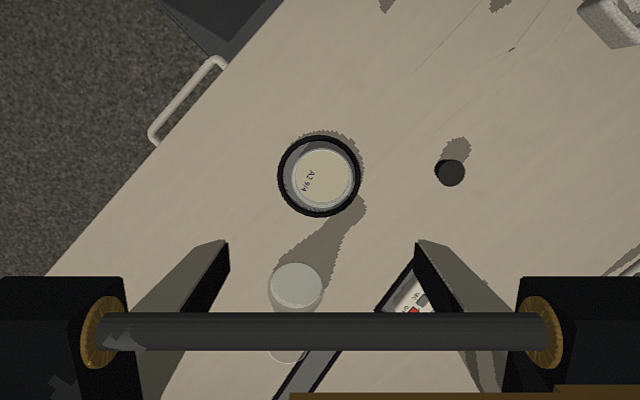

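View pics/E.png

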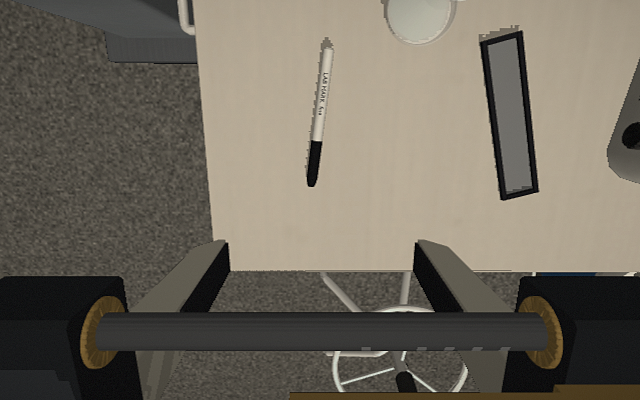

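D shows the dish inside the wide round (320,177). E shows the marker from (328,43) to (311,186), and the long holder with corners (480,42), (522,31), (538,190) and (503,199).

Run:
```python
from h import *
P=lambda f,z,*uv:np.array([w2p(u,f,z=z) for u in uv])
m=P('E',.006,(328,43),(311,186)); l=P('E',.006,(480,42),(522,31),(538,190),(503,199))
ang=lambda d:np.degrees(np.arctan2(d[1],d[0]))
print(m.mean(0),ang(m[0]-m[1]),np.linalg.norm(m[0]-m[1])); print(l.mean(0),ang(l[0]-l[3]),ang(l[1]-l[2]))
p=cv2.imread('pics/E.png');B=cv2.imread('pics/B.png')
a=cv2.resize(p[15:215,455:575],None,fx=2.9,fy=2.9,interpolation=cv2.INTER_CUBIC);b=cv2.resize(B[15:215,350:470],None,fx=2.9,fy=2.9,interpolation=cv2.INTER_CUBIC)
cv2.imwrite('pics/EB.png',np.hstack([a,b]))
# automatic: grey floor region -> world minAreaRect
for f,s in(('E',(510,110)),('B',(398,110))):
    q=cv2.imread(f'pics/{f}.png'); mk=np.zeros((402,642),np.uint8)
    cv2.floodFill(q,mk,s,0,(6,)*3,(6,)*3,cv2.FLOODFILL_FIXED_RANGE|cv2.FLOODFILL_MASK_ONLY|4)
    v,u=np.nonzero(mk[1:-1,1:-1]); W=P(f,.002,*zip(u,v))[:,:2]
    print(f,len(u),cv2.minAreaRect((W*1000).astype(np.float32)))
```

```text
[ 0.42865 -0.3002   0.006  ] 83.0299065169305 0.13761704109593403
[ 0.617825 -0.301725  0.006   ] 105.75027480742948 104.82752220449376Traceback (most recent call last):
  File "<stdin>", line 13, in <module>
  File "<stdin>", line 2, in <lambda>
  File "h.py", line 8, in w2p
    c=robot.calibration(cam); n=np.load(f'pics/{f}.npz')
ValueError: time passes only in moves, steps and waits
```

Run:
```python
from h import *
PICK['marker']=((.429,-.301,.004),82.9,0); PLACE['marker']=((.616,-.302,.0072),105.1)
pick('marker'); place('marker',op=.4)
robot.reach([.62,-.36,.22],ori(90));robot.wait(.1);snap('wrist','F');snap('scene','G');snap('side','H')
a=cv2.imread('pics/F.png')[0:260,150:550]
s=cv2.imread('pics/G.png')[125:320,220:480]; h=cv2.imread('pics/H.png')[110:330,220:440]
r=lambda i,w,hh:cv2.resize(i,(w,hh),interpolation=cv2.INTER_CUBIC)
cv2.imwrite('pics/all.png',np.vstack([r(a,780,300)[:, :],np.hstack([r(s,400,290),r(h,380,290)])]))
print(robot.get_obs()['time'])
```

```text
marker w 10.1 f 29.998735785484314 [-1.  -0.5  1. ]
 carried w 10.5
 down [ 0.616  -0.302   0.0073] [-0.2  0.1  0.2]
 t 42.0583
42.6667
```

View pics/all.png

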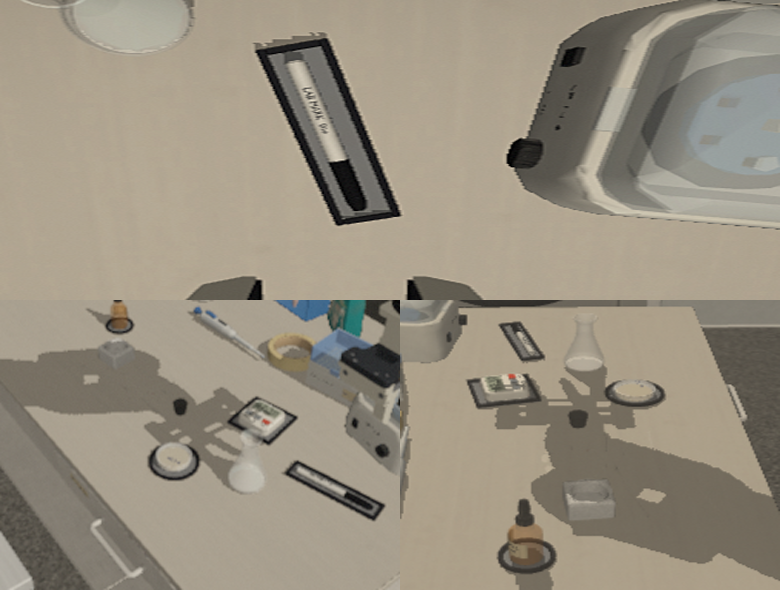

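The composite shows the marker inside the long holder, and the dish and bottle in theirs. The timer and bottle heights need a closer check.

Run:
```python
from h import *
r=lambda i:cv2.resize(i,(390,300),interpolation=cv2.INTER_CUBIC)
robot.reach([.62,.18,.26],ori(90));robot.wait(.1);snap('wrist','J')
robot.reach([.6,-.2,.26],ori(90));robot.wait(.1);snap('wrist','I')
J=cv2.imread('pics/J.png')[10:210,190:450];I=cv2.imread('pics/I.png')[30:230,190:450]
cv2.imwrite('pics/fin.png',np.hstack([r(J),r(I)]))
def cluster(f,cx,cy,rad,lo,hi):
    c=robot.calibration('wrist');n=np.load(f'pics/{f}.npz');d=n['d'];K=c['intrinsics'];v,u=np.mgrid[:400,:640]
    T=np.eye(4);T[:3,:3]=Ro.from_euler('xyz',n['r']).as_matrix();T[:3,3]=n['p'];T=T@c['tool_from_camera']
    X=np.stack([(u-K[0,2])/K[0,0]*d,(v-K[1,2])/K[1,1]*d,d],-1)@T[:3,:3].T+T[:3,3]
    m=(d>0)&(np.hypot(X[...,0]-cx,X[...,1]-cy)<rad)&(X[...,2]>lo)&(X[...,2]<hi);X=X[m]
    mn,mx=X.min(0),X.max(0);return ((mn+mx)/2)[:2].round(4),len(X),np.median(X[:,2]).round(4)
print('timer',cluster('I',.641,-.1075,.06,.015,.03),'dish',cluster('I',.452,-.095,.045,.010,.03))
print('marker',cluster('F',.619,-.3015,.08,.009,.03),'teat',cluster('J',.6,.305,.04,.098,.12))
print('cup',cluster('J',.531,.21,.05,.028,.05),robot.get_obs()['time'])
```

```text
timer (array([ 0.6383, -0.1087]), 3573, np.float64(0.0202)) dish (array([ 0.4523, -0.0934]), 2717, np.float64(0.017))
marker (array([ 0.6166, -0.3031]), 1306, np.float64(0.0121)) teat (array([0.6012, 0.3048]), 161, np.float64(0.1063))
cup (array([0.5318, 0.2085]), 1181, np.float64(0.0329)) 46.3417
```

View pics/fin.png

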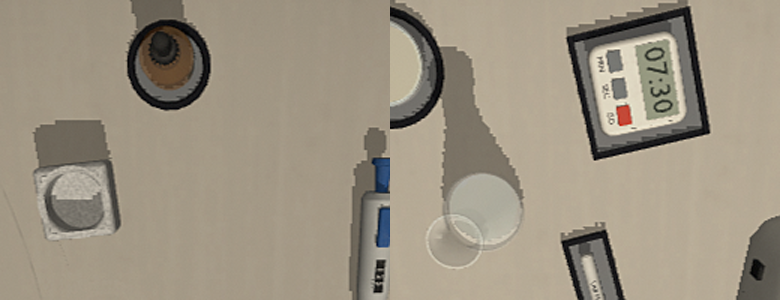

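The bottle stands within its ring and the timer lies inside the square. The measured heights match items resting on the holder floors, all four are well within 14 mm of centre, and the flask and cup have not moved.

```bash
python3 -c "
from bench import robot
print(robot.sign_off())"
```

```text
the job is handed in; nothing more can be done
None
```

I placed the timer, petri dish, bottle and marker flat in their matching holders, left the flask and foam cup standing where they were, and handed the job in at about 46 s; the hand-in returned no verdict.

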